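Change over the honey-filling scale and tare it

ROBOT

A 6-joint arm with a two-finger parallel gripper is mounted at the origin on the work surface. World frame = base frame: x ahead of the robot, y to its left, z up, the work surface at z = 0. Lengths are in m, angles in rad, forces in N, time in s.
With the tool pointing down it reaches from about 0.25 to 0.775 m from the base axis. Payload 4 kg.
Tool frame: the origin (TCP) lies at the very end of the fingers, on their centre line; the grasp point (between the pads) lies 19 mm behind it; z points along the fingers, y is the line along which they close (so a half turn about z gives the same grasp; the last joint's range is limited). The gripper opens to 85 mm and grips with 20 to 120 N. Pads are 22 mm wide; open, the fingers measure 114 mm over their backs; the gripper's body (76 mm by 85 mm) begins 54 mm behind the grasp point. The pads swing forward as they close: fully open they stand 13 mm farther back than shut.
Start: joints at [1.234, 0.087, 1.371, -0, 1.684, -0.103], TCP at [0.127, 0.535, 0.231] pointing down, gripper open.
Joint ranges: [-3.1, 3.1], [-0.76, 2.03], [0.27, 2.55], [-1.08, 4.22], [0.17, 2.65], [-2.57, 2.57]. Speed limits (rad/s): [2.79, 2.79, 3.14, 3.14, 3.14, 3.14].

INTERFACE

Orientations are given as [roll, pitch, yaw] about the fixed x, y, z axes, in that order (R = Rz(yaw) Ry(pitch) Rx(roll)).
In Python, from station import arm, eyes gives the robot as it stands.
- The arm moves only by the shell command python3 -m handwheel 'ROWS' [OPENING] [FORCE]. ROWS is JSON, one flat list of numbers, 4 for each row, row after row: the shift along the world's x, y, z in cm, then the turn about the world's z in degrees. A call has 1 to 12 rows; each row shifts and turns the commanded pose from where the row before left it; what a row does not reach is not made up. A row lasts 1/12 s, in which the tool goes at most 41.7 mm and 7.16 degrees, less where a joint would pass 70% of its speed; a pose out of reach is approached as far as the arm can. A call is refused whole if a number of a shift passes 4.17 or a number of a turn 7.16, either way. A call with a gripper value outside its range is refused whole. OPENING is the opening, from 0 (shut) to 1 (fully open), set as the call begins (- or left out, the last holds). The fingers move at their own pace and stop on an object; FORCE is the grip in N (left out, the last holds). Time passes only in rows, so rows that do not move let the fingers close. It gives the time, the measured TCP pose, the force, the opening and the grip force at its end, in the units of the state.
- arm.sense(): the state, without advancing time (a new reading comes with each control period).
- eyes.snapshot(name): name is "scene" or "top" or "wrist"; returns a dict with "color" (480x640x3 uint8, red, green, blue), "fx", "fy", "cx", "cy" (pixels), "T" (4x4, takes a point from camera to world coordinates). Camera axes: x right, y down, z forward; pixel columns grow to the right and rows downward; lengths in m; the calibration is good to about 2 mm. A picture is of the moment at which its call begins. There is no depth.
- arm.sign_off(): hands the job in; it is judged then, once.
The state is a dict: "time_s": time; "joint_pos": joint angles; "qvel": joint speeds; "joint_efforts": joint torques, N m; "tool_pos": TCP position; "eef_rot": TCP orientation; "contact_force": force on the tool from outside, world axes, zero at the start; "wrist_torque": the same for the moment, N m; "gripper_width": finger opening in m; "grip_force": force on a finger pad.
Only numpy, scipy, OpenCV 4.12 (cv2) and the standard library are available. Lean on these libraries where they do the work, as an engineer would, in place of code of your own. Each camera call takes 0.05 s, during which the arm holds its last target. There are 200 camera calls.

TASK

Get the filling scale ready for the next jar: lift the filled jar off the pan and stand it in the free part of the wooden tray, set the empty jar in the middle of the pan, and then put the blue funnel into its mouth. Last, turn the black knob in the middle of the dial until the green zero mark lies under the tip of the red needle, so that jar and funnel are tared off, and let go. Set the glass down gently instead of dropping it, keep it upright, and do not push the other two jars in the tray about.

Things in the scene. Friction and masses are not known exactly. Their poses are not given: they have to be found in the camera images.
- scale: White low mechanical bench scale, fixed: housing 150 (x) by 296 (y) mm, its flat top 42 mm above the table; origin under its centre on the table. The round pan is at its own +y end (centre at y +78 mm), the dial at its -y end (centre at y -78 mm), 156 mm apart.
- pan_center (a point): Centre of the top face of the steel pan, 124 mm in diameter with a rim 4.5 mm high. The pan is sprung: 66 mm above the table when empty, and it sinks 2 mm per 100 g of load (at most 20 mm).
- needle (a joint): Angle of the scale's red needle over the dial, rad: 0 points along the scale's own +x, grows clockwise seen from above, by 0.55 rad per 100 g on the pan. It follows the load by itself and cannot be turned by hand; it settles within half a second.
- needle_tip (a point): Tip of the red needle, 58 mm from the dial's axis, 49 mm above the table.
- dial (a joint): Angle of the white graduated dial card, rad, which turns as one piece with the black knob in its middle: 0 puts the green zero mark along the scale's own +x, grows clockwise seen from above, range -3.1 to 3.1. Stays where it is left (friction 0.05 N m). The dial reads zero when dial equals needle.
- zero_mark (a point): Green zero mark on the dial card (radial stroke with a crossbar, the only green mark on the card), point 58 mm from the dial's axis and level with the needle tip: with the needle on zero the two points meet. Black divisions stand 8 mm apart at this radius (25 g each).
- knob_grip (a point): Grip point on the dial's axis, 72 mm above the table. The black bar knob is 60 mm long, 16 mm thick, from 50 to 82 mm above the table; its length points to the green zero mark (a green line on its top shows that end). The dial card (138 mm across with its rim) lies at 48 mm. Once jar and funnel are on the pan, zero lies 0.5 to 1.5 rad clockwise of the start.
- full_jar: Closed, filled honey jar (amber, paper label, white lid), 66 mm in diameter, straight sides up to 72 mm, lid 63 mm wide, 98 mm high, 420 g; origin at the centre of its underside, z up. It starts on the pan.
- empty_jar: Open, clear glass jar, 66 mm in diameter with straight sides up to 72 mm, then a neck 58 mm wide up to the rim at 95 mm; mouth 50 mm inside; 160 to 220 g; origin at the centre of its underside, z up. It starts on the table at the robot's right.
- funnel: Blue jar funnel, 66 mm high, 80 to 120 g, standing on its spout (42 mm wide, 26 mm long); above it a flat collar 66 mm wide, then a cone to the rim, 104 mm across. Origin: centre of the spout's lower end, z up. A flat handle (14 mm wide, 8 thick) points along its own -x to 117 mm from the axis. Seated, the collar rests flat on the jar's rim, the origin 69 mm above the jar's underside.
- funnel_grip (a point): Grip point in the middle of the funnel's handle, 88 mm from the funnel's axis along its own -x, 61 mm above its origin.
- tray: Light wooden tray, fixed, 250 (x) by 200 (y) mm, rim 22 mm high and 6 mm thick, floor 6 mm above the table; origin under its centre. The two other filled jars stand in its +x half (about x +65 mm, y -48 and +48 mm); its -x half is free.
- jar_a: Another filled jar like the first (66 mm wide, 98 mm high), in the tray's +x half; origin at the centre of its underside. To be left alone.
- jar_b: The other filled jar in the tray's +x half, same kind. To be left alone.
Not all that is in view belongs to the job. What is shaped like the empty_jar but turquoise or yellow is not meant.

How it is judged:
On the way, in this order (a step that is already met when the one before it is completed fails the run):
1. the filled jar stands upright on the floor of the tray, let go (x of full_jar in the frame of tray between -0.09 and 0.09 m and y of full_jar in the frame of tray between -0.068 and 0.068 m and z of full_jar in the frame of tray between 0 and 0.012 m and angle between full_jar's own z axis and vertical below 0.1 rad and linear speed of full_jar below 0.03 m/s and contact force between full_jar and the fingers below 0.1 N), for 0.2 s.
2. the empty jar stands upright in the middle of the pan, let go (horizontal distance between empty_jar and pan_center below 0.02 m and z of empty_jar in the frame of pan_center between -0.006 and 0.006 m and angle between empty_jar's own z axis and vertical below 0.1 rad and linear speed of empty_jar below 0.03 m/s and contact force between empty_jar and the fingers below 0.1 N), for 0.2 s.
3. the funnel sits level in the empty jar's mouth, let go (horizontal distance between funnel and empty_jar below 0.008 m and z of funnel in the frame of empty_jar between 0.064 and 0.074 m and angle between funnel's own z axis and vertical below 0.15 rad and linear speed of funnel below 0.03 m/s and contact force between funnel and the fingers below 0.1 N), for 0.2 s.
4. the zero mark lies under the tip of the needle, which is at rest (distance between needle_tip and zero_mark below 0.004 m and velocity of joint needle between -0.05 and 0.05 rad/s), for 0.3 s.
At the end, for the whole second after the job is handed in: Filled jar upright on the tray's floor; empty jar upright on the pan within 20 mm of its centre; funnel level in its mouth within 8 mm of its axis; zero mark within 4 mm of the needle tip (about half a division); all at rest and released (all of step 1 and all of step 2 and all of step 3 and all of step 4); the robot touches nothing.
It fails at once if a glass jar is dropped (falls free from about 2 cm or more) ((contact force between full_jar and the fingers below 0.05 N and linear speed of full_jar above 0.6 m/s) or (contact force between empty_jar and the fingers below 0.05 N and linear speed of empty_jar above 0.6 m/s)).
It fails at once if a jar is tipped by more than about 30 degrees (angle between any of full_jar, empty_jar, jar_a, jar_b's own z axis and vertical above 0.5 rad).
It fails at once if one of the two other jars in the tray is pushed more than 3 cm (distance of any of jar_a, jar_b from where it was at the start of the episode above 0.03 m).
It also fails if it takes over 72 s, if anything falls off the work surface, if the arm or the gripper's body presses on something with over 40 N, if the wrist force passes 120 N, or if a joint passes its speed limit or range.

## Working session

There is one attempt and no reset: what is moved stays moved. The work goes in short steps, Python scripts to look and compute and a shell command to move; the robot and the scene stay as the last step left them, time stands still between calls to the robot, and variables do not carry over. Pictures are saved under pics/ and viewed, at most 10 in all, crops included, and the job is handed in when it is done.

```bash
mkdir -p pics; ls; cat > h.py <<'E'
import numpy as np, cv2
from station import arm, eyes
def snap(n,save=None):
    s=eyes.snapshot(n)
    if save: cv2.imwrite('pics/'+save,cv2.cvtColor(s['color'],cv2.COLOR_RGB2BGR))
    return s
def ray(s,u,v):
    T=np.array(s['T']); d=T[:3,:3]@np.array([(u-s['cx'])/s['fx'],(v-s['cy'])/s['fy'],1]); return T[:3,3],d
def onz(s,u,v,z):
    o,d=ray(s,u,v); return o+d*(z-o[2])/d[2]
def tri(a,b):
    # least squares meeting of rays (s,u,v)
    A=np.zeros((3,3));y=np.zeros(3)
    for r in (a,b):
        o,d=ray(*r); d=d/np.linalg.norm(d); P=np.eye(3)-np.outer(d,d); A+=P; y+=P@o
    return np.linalg.solve(A,y)
def proj(s,p):
    T=np.array(s['T']); c=T[:3,:3].T@(np.array(p)-T[:3,3]); return s['fx']*c[0]/c[2]+s['cx'],s['fy']*c[1]/c[2]+s['cy']
E
python3 - <<'E'
from h import *
np.set_printoptions(precision=3,suppress=True)
for n in('top','scene'):
    s=snap(n,n+'0.png'); print(n,s['fx'],s['cx'],s['cy']); print(np.array(s['T']))
print(arm.sense())
E
```

```text
pics
top 437.383908798765 316.4895204229923 244.81681635577175
[[ 0.003 -0.983  0.182  0.344]
 [-1.    -0.008 -0.026  0.045]
 [ 0.027 -0.182 -0.983  1.124]
 [ 0.     0.     0.     1.   ]]
scene 474.00096861715247 313.3716166364879 245.6582349808468
[[ 0.07   0.866 -0.494  1.053]
 [ 0.998 -0.059  0.038 -0.002]
 [ 0.003 -0.496 -0.868  0.981]
 [ 0.     0.     0.     1.   ]]
{'time_s': 0.1, 'joint_pos': array([ 1.234,  0.088,  1.372,  0.   ,  1.684, -0.103]), 'qvel': array([-0.002, -0.   , -0.004, -0.001, -0.   , -0.   ]), 'joint_efforts': array([  0.002, -35.301, -31.422,  -0.   ,   0.008,  -0.   ]), 'tool_pos': array([0.127, 0.535, 0.23 ]), 'eef_rot': array([-3.14 , -0.   ,  2.908]), 'contact_force': array([ 0.157, -0.57 ,  0.146]), 'wrist_torque': array([ 0.01 , -0.013, -0.027]), 'grip_force': 0.0, 'gripper_width': 0.0854918205901779}
```

View pics/top0.png

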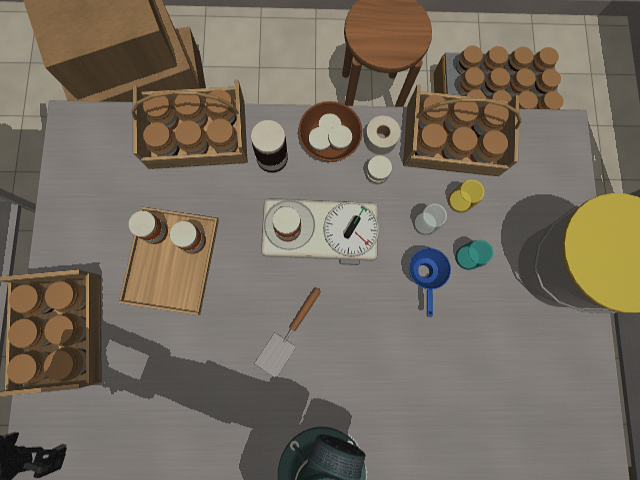

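View pics/scene0.png

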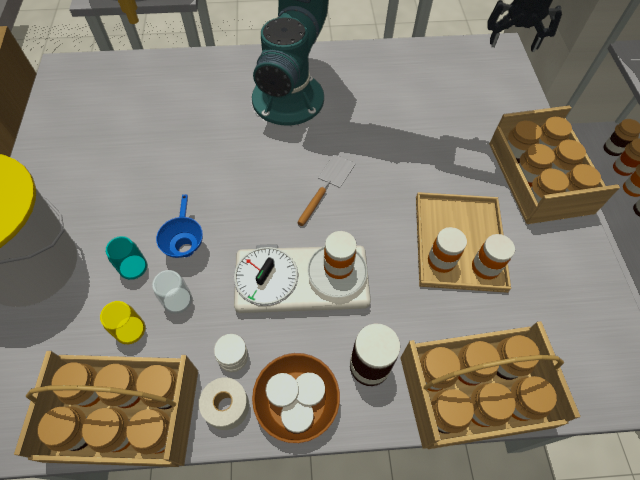

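Top view: the filled jar stands on the pan at (287,222), with the dial at (351,229). The tray is at (170,260) and its free part is the lower half. The funnel is at (430,268), handle pointing down to (430,315).

Candidates for the empty jar are clear (431,218), yellow (467,195) and turquoise (475,253). The clear one fits, because the description says clear glass. I'll confirm it in one enlarged crop.

```bash
python3 - <<'E'
from h import *
a=cv2.imread('pics/top0.png');b=cv2.imread('pics/scene0.png')
A=cv2.resize(a[175:325,395:500],None,fx=4,fy=4,interpolation=cv2.INTER_CUBIC)[:600,:400]
B=cv2.resize(b[180:330,100:200],None,fx=4,fy=4,interpolation=cv2.INTER_CUBIC)
cv2.imwrite('pics/crop1.png',np.hstack([A,B]))
for n,im in(('top',a),('scene',b)):
    hsv=cv2.cvtColor(im,cv2.COLOR_BGR2HSV)
    M={'blue':((105,120,60),(125,255,255)),'green':((45,90,60),(85,255,255)),'red':((0,200,120),(5,255,255)),'white':((0,0,200),(179,40,255)),'wood':((12,60,130),(20,160,255)),'black':((0,0,0),(179,255,45)),}
    for k,(l,h) in M.items():
        m=cv2.inRange(hsv,l,h)
        nn,lab,st,c=cv2.connectedComponentsWithStats(m)
        for i in range(1,nn):
            x,y,w,hh,ar=st[i]
            if ar>(6 if k in('green','red') else 60) and (100<x<520 and 180<y<330): print(n,k,st[i],c[i].round(1))
E
```

```text
top blue [ 409  248   42   68 1344] [429.7 271.5]
top green [359 206   7   9  18] [362.1 209.5]
top green [354 217   4   7  11] [355.6 219.9]
top wood [ 119  207   98  108 5298] [169.1 270.2]
top wood [119 235  17  65 124] [127.3 267. ]
top wood [292 291  25  38 104] [304.2 310.3]
top black [344 216  16  22 130] [351.1 227.3]
scene blue [ 156  195   46   63 1519] [179.2 233.9]
scene green [257 270   7   9  20] [260.  273.8]
scene green [248 291   8   9  21] [251.8 296.1]
scene white [438 228  29  24 532] [451.8 239.2]
scene white [326 231  38  26 668] [341.9 244.2]
scene white [486 234  29  25 547] [499.8 246.2]
scene white [ 237  248   94   58 3021] [278.9 276.7]
scene white [310 251  14  25 245] [316.9 265.3]
scene white [311 277  41  19 248] [325.5 285.6]
scene white [352 286  16  16 113] [361.6 296. ]
scene white [236 292  18  15 125] [241.5 301.1]
scene white [ 356  324   44   42 1435] [377.6 344.3]
scene wood [ 417  192   94   97 4375] [457.1 233. ]
scene wood [ 425  321  139   62 2920] [486.3 356.2]
scene wood [ 409  327  158  118 1620] [469.  393.3]
scene black [256 258  18  27 182] [265.3 270.9]
```

View pics/crop1.png

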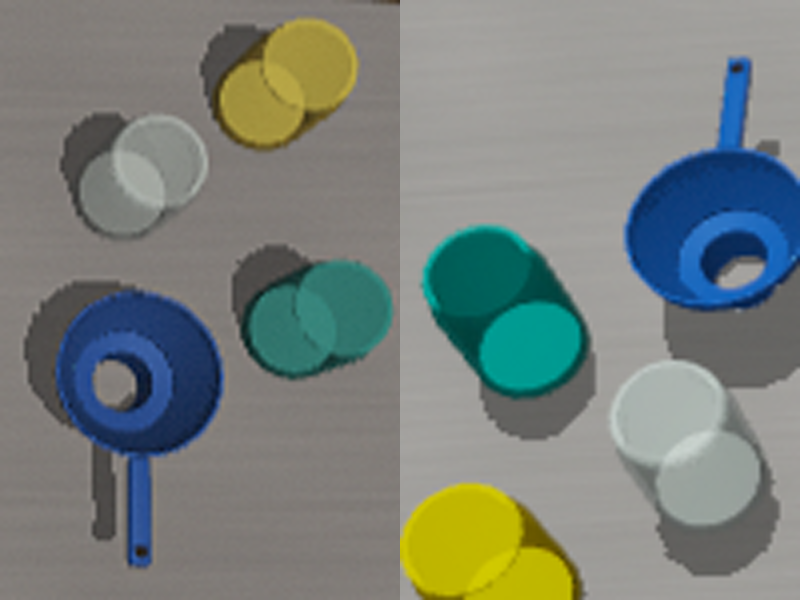

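The crop shows the clear jar's rim at top (435,215.5) and scene (167,283), between the turquoise and yellow ones, so it is the empty jar. The funnel handle's hole is at top (430,313). Next I'll compute positions from both views.

```bash
python3 - <<'E'
from h import *
np.set_printoptions(precision=4,suppress=True)
t=snap('top');s=snap('scene')
V={}
for n,S in(('t',t),('s',s)):
    im=cv2.cvtColor(S['color'],cv2.COLOR_RGB2BGR); hsv=cv2.cvtColor(im,cv2.COLOR_BGR2HSV)
    b=cv2.inRange(hsv,(105,120,60),(125,255,255)); b[:, :100]=0
    b=cv2.morphologyEx(b,cv2.MORPH_CLOSE,np.ones((5,5)))
    c=max(cv2.findContours(b,0,1)[0],key=cv2.contourArea)
    m=np.zeros_like(b);cv2.drawContours(m,[c],-1,255,-1)
    o=cv2.morphologyEx(m,cv2.MORPH_OPEN,cv2.getStructuringElement(2,(15,15)))
    co=max(cv2.findContours(o,0,1)[0],key=cv2.contourArea); e=cv2.fitEllipse(cv2.convexHull(co))
    h=cv2.subtract(m,cv2.dilate(o,np.ones((3,3)))); ys,xs=np.nonzero(h)
    nn,lab,st,cc=cv2.connectedComponentsWithStats(h); i=1+np.argmax(st[1:,4]); print(n,'funnel',e,'handle',st[i],cc[i]); V[n,'f']=e[0];V[n,'h']=cc[i]
    w=cv2.inRange(hsv,(10,50,110),(22,190,255)); w=cv2.morphologyEx(w,cv2.MORPH_CLOSE,np.ones((7,7)))
    if n=='t': w[:, :110]=0;w[:, 225:]=0;w[:190]=0;w[330:]=0
    else: w[:185]=0;w[300:]=0;w[:, :405]=0;w[:, 525:]=0
    pts=cv2.convexHull(np.vstack(cv2.findContours(w,0,1)[0])); q=cv2.approxPolyDP(pts,6,True)[:,0]; print(n,'tray',q.tolist())
    V[n,'tray']=np.array([onz(S,*p,.022 )[:2] for p in q]); r=cv2.minAreaRect((V[n,'tray']*1000).astype(np.float32)); print(V[n,'tray'],r)
    lo=150 if n=='t' else 195
    wh=cv2.inRange(hsv,(0,0,lo),(179,60,255))
    # lids: local blobs
    for nm,(u,v) in {'t':{'full':(287,217),'a':(142,222),'b':(184,233)},'s':{'full':(342,241),'a':(500,244),'b':(452,237)}}[n].items():
        k=np.zeros_like(wh);cv2.circle(k,(u,v),19,255,-1); kk=cv2.bitwise_and(wh,k)
        nn,lab,st,cc=cv2.connectedComponentsWithStats(kk); i=lab[v,u]; print(n,nm,st[i],cc[i].round(1),lab[v,u])
print('funnel rim',tri((t,*V['t','f']),(s,*V['s','f'])),'handle',tri((t,*V['t','h']),(s,*V['s','h'])))
print('emptyrim',tri((t,435,215.5),(s,167,282.7)),'bottom',tri((t,425.7,223.7),(s,177,299.5)))
print('knob',tri((t,351.1,227.3),(s,265.3,270.9)),'green',tri((t,362.1,209.5),(s,251.8,296.1)),'knobgreen',tri((t,355.6,219.9),(s,260,273.8)))
E
```

```text
t funnel ((429.34674072265625, 268.23187255859375), (40.21664047241211, 42.15562438964844), 127.32259368896484) handle [427 290   6  26 147] [429.415  303.1973]
t tray [[141, 207], [218, 219], [199, 315], [119, 303]]
[[0.6434 0.468 ]
 [0.6136 0.2695]
 [0.3693 0.3055]
 [0.3978 0.5034]] ((506.312255859375, 386.3988037109375), (200.78565979003906, 248.12937927246094), 81.7890396118164)
t full [268 202  39  31 871] [287.3 216.8] 2
t a [129 211  26  25 525] [141.3 223. ] 1
t b [170 221  26  26 524] [182.5 233.4] 1
s funnel ((179.2425994873047, 236.81875610351562), (40.302978515625, 46.458580017089844), 69.87973022460938) handle [180 195   8  21 114] [183.2193 204.807 ]
s tray [[511, 186], [524, 214], [510, 289], [419, 286], [417, 193]]
[[0.3678 0.5475]
 [0.4529 0.5557]
 [0.6466 0.4669]
 [0.6255 0.2666]
 [0.3733 0.3075]] ((497.5650939941406, 415.542236328125), (269.52056884765625, 285.635498046875), 83.99846649169922)
s full [326 231  35  27 647] [341.  243.9] 1
s a [486 234  29  25 554] [499.8 246.2] 1
s b [438 227  29  25 550] [451.9 239. ] 1
funnel rim [ 0.4845 -0.2627  0.0599] handle [ 0.3987 -0.2586  0.0624]
emptyrim [ 0.6115 -0.2734  0.0879] bottom [ 0.6115 -0.2744  0.0001]
knob [ 0.5855 -0.0701  0.063 ] green [ 0.6359 -0.1008  0.0473] knobgreen [ 0.6004 -0.0798  0.0802]
```

```bash
python3 - <<'E'
from h import *
a=cv2.imread('pics/top0.png');b=cv2.imread('pics/scene0.png')
A=cv2.resize(a[190:270,255:385],None,fx=6,fy=6,interpolation=cv2.INTER_CUBIC)[:300]
A=cv2.resize(a[192:267,255:385],(800,300) if 0 else (520,300),interpolation=cv2.INTER_CUBIC)
B=cv2.resize(b[228:318,230:375],(483,300),interpolation=cv2.INTER_CUBIC)
A=cv2.copyMakeBorder(A,0,0,0,0,0);B=cv2.copyMakeBorder(B,0,0,0,37,0)
cv2.imwrite('pics/crop2.png',np.vstack([A,B]))
E
```

```text
(no output)
```

View pics/crop2.png

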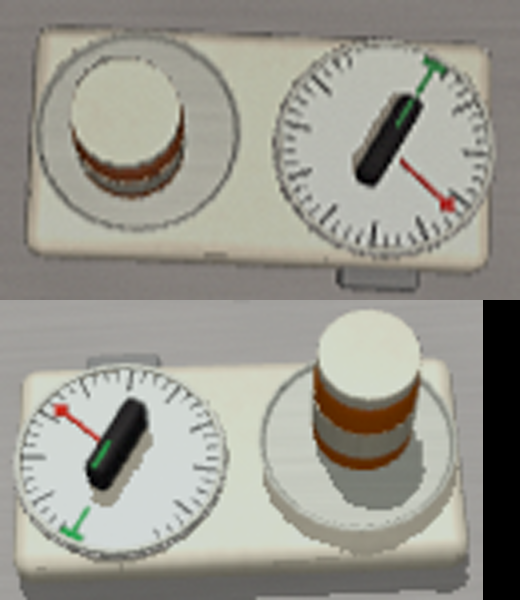

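The crop shows the pan centre at top (289.5,224.8), the lid centre at (286.6,219.7) and the dial centre at (351,229). In the scene view these are at (337.5,270.9), (340.7,244) and about (266,274). The green mark is at top (362,209.5) and the red tip at (367,244).

```bash
python3 - <<'E'
from h import *
np.set_printoptions(precision=4,suppress=True)
t=snap('top');s=snap('scene')
print('lid',tri((t,286.6,219.7),(s,340.7,243.9)), onz(t,286.6,219.7,.156),onz(s,340.7,243.9,.156))
print('pan',tri((t,289.5,224.8),(s,337.5,270.9)),onz(t,289.5,224.8,.058))
print('dial',onz(t,351,229,.048))
for p,q in(((141.3,223),(499.8,246.2)),((182.5,233.4),(451.9,239))): print('ab',tri((t,*p),(s,*q)),onz(t,*p,.104))
print('red',onz(t,255+452/4,192+207/4,.049),'green',onz(t,255+433/4,192+63/4,.049))
print('funnel hole', onz(t,430.2,312.7,.061))
E
```

```text
lid [0.5813 0.0881 0.1541] [0.5807 0.0872 0.156 ] [0.5824 0.0886 0.156 ]
pan [0.5923 0.0851 0.0555] [0.5917 0.0841 0.058 ]
dial [ 0.5846 -0.0708  0.048 ]
ab [0.5818 0.4325 0.1047] [0.582  0.4329 0.104 ]
ab [0.5575 0.3342 0.105 ] [0.5577 0.3347 0.104 ]
red [ 0.5468 -0.1131  0.049 ] green [ 0.6401 -0.1026  0.049 ]
funnel hole [ 0.376  -0.2593  0.061 ]
```

Both views agree within 2 mm. The tray's free spot is at (0.445, 0.395). Moving to the full jar.

```bash
python3 -m handwheel '[2.7,-2.6,0,0,2.7,-2.6,0,0,2.7,-2.6,0,0,2.7,-2.6,0,0,2.7,-2.6,0,0,2.7,-2.6,0,0,2.7,-2.6,0,0,2.7,-2.6,0,0,2.7,-2.6,0,0,2.7,-2.6,0,0]' 1 60; python3 -m handwheel '[2.7,-2.7,0,0,2.7,-2.7,0,0,2.7,-2.7,0,0,2.7,-2.7,0,0,2.7,-2.7,0,0,2.7,-2.7,0,0,2.2,-2.5,0,0,0,0,0,0]'
```

```text
time_s: 1.13
tool_pos: [0.3984, 0.2735, 0.2315]
eef_rot: [3.141, 0.0, 2.908]
contact_force: [-0.1, 0.0, 0.3]
gripper_width: 0.0855
grip_force: 0.0
time_s: 1.8
tool_pos: [0.5845, 0.0829, 0.2299]
eef_rot: [-3.139, 0.001, 2.901]
contact_force: [-0.9, 0.6, 0.7]
gripper_width: 0.085
grip_force: 0.0
```

```bash
python3 -m handwheel '[0,0,-2,0,0,0,-2,0,0,0,-1.5,0,0,0,0,0]'; python3 - <<'E'
from h import *
s=snap('wrist','w1.png'); print(proj(s,(.5815,.088,.154)),np.array(s['T'])[:3,3],arm.sense()['tool_pos'])
E
```

```text
time_s: 2.13
tool_pos: [0.579, 0.0881, 0.1717]
eef_rot: [-3.139, -0.008, 2.908]
contact_force: [-0.6, 0.2, -1.2]
gripper_width: 0.0851
grip_force: 0.0
(np.float64(325.2001935393721), np.float64(306.13141462409897)) [0.51239493 0.10265627 0.31519756] [0.57989208 0.08820417 0.17395551]
```

View pics/w1.png

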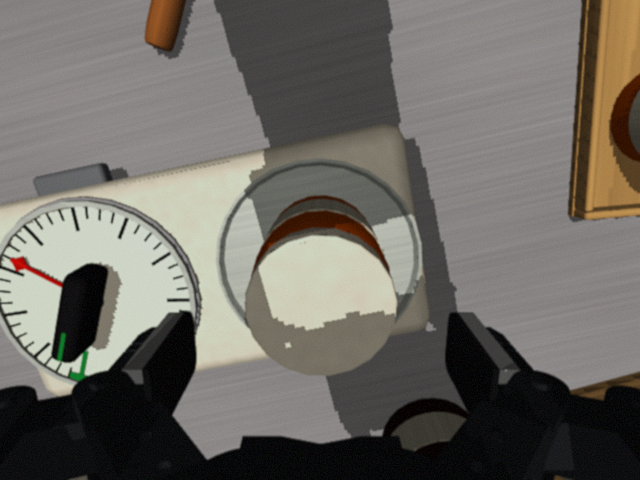

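The wrist view shows the lid centre at (321,304), centred between the fingers and matching the prediction of (325,306). Descend and grip.

```bash
python3 -m handwheel '[0,0,-2.5,0,0,0,-2.5,0,0,0,-2,0,0,0,-1.2,0,0,0,0,0]'; python3 -m handwheel '[0,0,0,0,0,0,0,0,0,0,0,0,0,0,0,0,0,0,0,0,0,0,0,0]' 0.5 60
```

```text
time_s: 2.6
tool_pos: [0.5799, 0.0882, 0.0921]
eef_rot: [-3.14, -0.004, 2.908]
contact_force: [-0.4, 0.3, -0.2]
gripper_width: 0.0852
grip_force: 0.0
time_s: 3.1
tool_pos: [0.5825, 0.088, 0.0956]
eef_rot: [3.141, 0.003, 2.908]
contact_force: [1.1, -1.1, 1.5]
gripper_width: 0.0648
grip_force: 61.3
```

```bash
python3 -m handwheel '[0,0,1,0,0,0,2.5,0,0,0,3,0,0,0,3,0,-1.4,3.1,0,0,-1.4,3.1,0,0,-1.4,3.1,0,0]'; python3 -m handwheel '[-1.4,3.1,0,0,-1.4,3.1,0,0,-1.4,3.1,0,0,-1.4,3.1,0,0,-1.3,3.1,0,0,-1.3,3.1,0,0,-1.2,2.8,0,0,0,0,-2,0,0,0,-2,0,0,0,-2,0,0,0,0,0]'; python3 -m handwheel '[0,0,-2,0,0,0,-2,0,0,0,-2,0,0,0,-1.2,0,0,0,0,0]'
```

```text
time_s: 3.68
tool_pos: [0.5385, 0.1816, 0.1895]
eef_rot: [3.142, -0.001, 2.906]
contact_force: [-0.1, 0.0, -5.0]
gripper_width: 0.0649
grip_force: 61.8
time_s: 4.6
tool_pos: [0.4417, 0.393, 0.1228]
eef_rot: [-3.132, -0.009, 2.909]
contact_force: [-0.6, -1.3, -5.3]
gripper_width: 0.0645
grip_force: 62.1
time_s: 5.02
tool_pos: [0.4434, 0.3934, 0.0539]
eef_rot: [-3.136, -0.005, 2.907]
contact_force: [-0.4, -0.3, -4.8]
gripper_width: 0.0647
grip_force: 62.1
```

```bash
python3 -m handwheel '[0,0,-0.4,0,0,0,-0.3,0,0,0,0,0,0,0,0,0]';python3 -m handwheel '[0,0,-0.2,0,0,0,-0.1,0,0,0,0,0]'
```

```text
time_s: 5.35
tool_pos: [0.446, 0.3955, 0.0516]
eef_rot: [3.14, 0.001, 2.908]
contact_force: [0.3, -0.6, -4.1]
gripper_width: 0.0649
grip_force: 62.1
time_s: 5.6
tool_pos: [0.4454, 0.395, 0.0474]
eef_rot: [3.141, 0.0, 2.908]
contact_force: [-0.4, -0.0, -3.9]
gripper_width: 0.0648
grip_force: 62.1
```

```bash
python3 -m handwheel '[0,0,-0.2,0,0,0,-0.1,0,0,0,0,0]'; python3 -m handwheel '[0,0,-0.2,0,0,0,0,0]'
```

```text
time_s: 5.85
tool_pos: [0.4457, 0.3952, 0.0458]
eef_rot: [3.141, 0.001, 2.908]
contact_force: [-2.5, -2.7, 4.1]
gripper_width: 0.0646
grip_force: 63.0
time_s: 6.02
tool_pos: [0.4458, 0.3953, 0.0458]
eef_rot: [3.14, 0.001, 2.908]
contact_force: [-5.6, -5.4, 12.1]
gripper_width: 0.0644
grip_force: 63.9
```

Contact with the floor. Release, rise and travel to the empty jar.

```bash
python3 -m handwheel '[0,0,0.2,0,0,0,0,0,0,0,0,0,0,0,0,0,0,0,0,0,0,0,0,0]' 1; python3 -m handwheel '[0,0,2,0,0,0,3,0,0,0,4,0,0,0,4,0,0,0,2,0,0,0,0,0]'; python3 - <<'E'
from h import *
t=snap('top','t1.png');a=arm.sense();print(a['tool_pos'])
cv2.imwrite('pics/t1c.png',cv2.resize(cv2.imread('pics/t1.png')[190:330,90:270],(720,560)))
E
```

```text
time_s: 6.52
tool_pos: [0.4454, 0.395, 0.0439]
eef_rot: [-3.141, -0.0, 2.908]
contact_force: [-0.2, -0.0, 0.7]
gripper_width: 0.0854
grip_force: 0.0
time_s: 7.02
tool_pos: [0.448, 0.397, 0.2021]
eef_rot: [3.131, 0.009, 2.908]
contact_force: [0.5, -0.2, 0.4]
gripper_width: 0.0855
grip_force: 0.0
[0.44695234 0.39619602 0.19846788]
```

View pics/t1c.png

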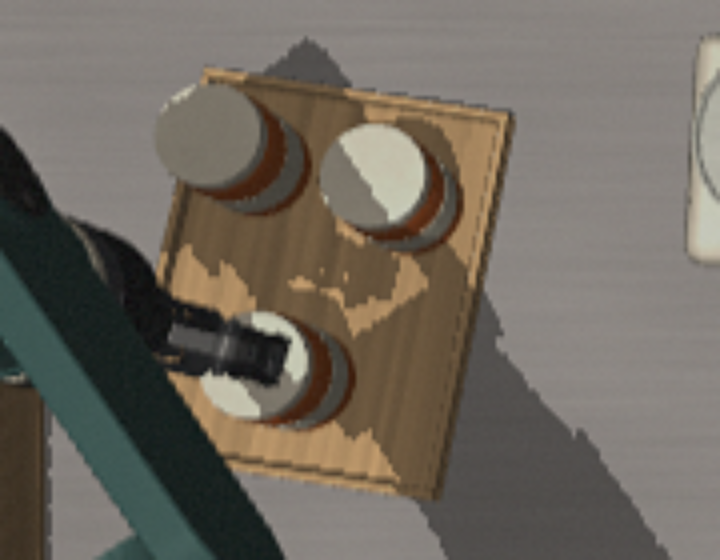

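The crop shows the filled jar upright in the free half at about (255,365), with the other jars untouched at (210,137) and (375,175).

```bash
python3 -m handwheel '[0.9,-3.7,0,0,0.9,-3.7,0,0,0.9,-3.7,0,0,0.9,-3.7,0,0,0.9,-3.7,0,0,0.9,-3.7,0,0,0.9,-3.7,0,0,0.9,-3.7,0,0,0.9,-3.7,0,0,0.9,-3.7,0,0]'; python3 -m handwheel '[0.9,-3.7,0,0,0.9,-3.7,0,0,0.9,-3.7,0,0,0.9,-3.7,0,0,0.9,-3.7,0,0,1,-3.7,0,0,1,-3.7,0,0,1.1,-4,0,0,0,0,0,0,0,0,0,0]';python3 - <<'E'
from h import *
s=snap('wrist','w2.png'); print(proj(s,(.6115,-.274,.095)),proj(s,(.6115,-.274,0)),arm.sense()['tool_pos'])
E
```

```text
time_s: 7.9
tool_pos: [0.5345, 0.0233, 0.1918]
eef_rot: [-3.141, -0.004, 2.908]
contact_force: [0.4, 1.1, 0.3]
gripper_width: 0.0852
grip_force: 0.0
time_s: 8.73
tool_pos: [0.6103, -0.2759, 0.1899]
eef_rot: [3.14, -0.006, 2.904]
contact_force: [-0.3, 0.3, -0.3]
gripper_width: 0.0855
grip_force: 0.0
(np.float64(326.063249552177), np.float64(250.02367906466455)) (np.float64(324.29884252051374), np.float64(217.1257013080836)) [ 0.61048396 -0.27419618  0.19094751]
```

View pics/w2.png

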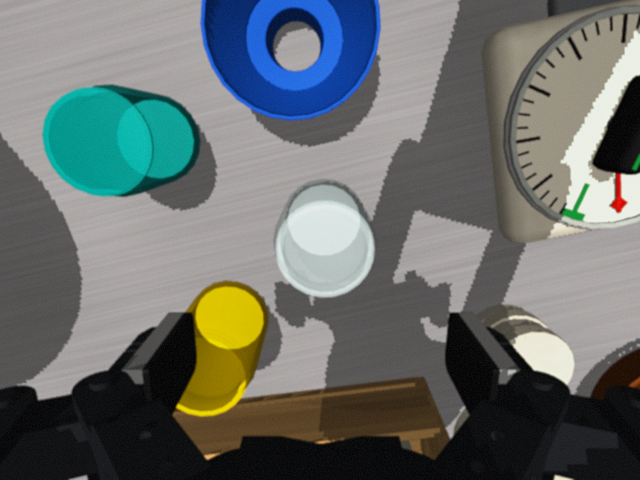

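Wrist view: the clear jar's rim is at (325,249) and its base at (324,218), as predicted. The fingers have clearance to yellow (225,340) and turquoise (120,140). Descend and grip.

```bash
python3 -m handwheel '[0,0,-3,0,0,0,-3,0,0,0,-3,0,0,0,-2.5,0,0,0,-2,0,0,0,-1.2,0,0,0,0,0,0,0,0,0]'
```

```text
time_s: 9.45
tool_pos: [0.6112, -0.2727, 0.0471]
eef_rot: [3.141, -0.001, 2.909]
contact_force: [0.2, 0.0, 0.6]
gripper_width: 0.0858
grip_force: 0.0
```

```bash
python3 -m handwheel '[0,0,-0.5,0,0,0,-0.3,0,0,0,0,0]';python3 -m handwheel '[0,0,0,0,0,0,0,0,0,0,0,0,0,0,0,0,0,0,0,0,0,0,0,0]' 0.5 45
```

```text
time_s: 9.7
tool_pos: [0.6119, -0.2741, 0.0402]
eef_rot: [-3.141, 0.001, 2.908]
contact_force: [-1.0, 0.3, -1.2]
gripper_width: 0.0855
grip_force: 0.0
time_s: 10.2
tool_pos: [0.6121, -0.2743, 0.0406]
eef_rot: [-3.141, 0.002, 2.908]
contact_force: [0.7, 0.9, 5.4]
gripper_width: 0.0651
grip_force: 50.5
```

```bash
python3 -m handwheel '[0,0,1,0,0,0,3,0,0,0,3.5,0,0,0,3.5,0,0,0,2,0,-0.2,3.6,0,0,-0.2,3.6,0,0,-0.2,3.6,0,0,-0.2,3.6,0,0,-0.2,3.6,0,0]'; python3 -m handwheel '[-0.2,3.6,0,0,-0.2,3.6,0,0,-0.2,3.6,0,0,-0.2,3.6,0,0,-0.2,3.5,0,0,0,0,-2,0,0,0,-2,0,0,0,-1,0,0,0,0,0,0,0,0,0]'
```

```text
time_s: 11.03
tool_pos: [0.6002, -0.0923, 0.1683]
eef_rot: [3.141, -0.003, 2.907]
contact_force: [0.3, -0.2, -1.2]
gripper_width: 0.0649
grip_force: 50.7
time_s: 11.87
tool_pos: [0.5906, 0.0846, 0.1182]
eef_rot: [-3.141, -0.003, 2.907]
contact_force: [1.2, 1.0, -1.8]
gripper_width: 0.0648
grip_force: 50.8
```

```bash
python3 -m handwheel '[0,0,-0.4,0,0,0,-0.4,0,0,0,-0.2,0,0,0,0,0]'; python3 -m handwheel '[0,0,-0.3,0,0,0,-0.1,0,0,0,0,0]';
```

```text
time_s: 12.2
tool_pos: [0.5914, 0.0847, 0.1093]
eef_rot: [3.142, -0.0, 2.907]
contact_force: [-0.2, -0.0, -2.1]
gripper_width: 0.0651
grip_force: 50.8
time_s: 12.45
tool_pos: [0.5916, 0.085, 0.1054]
eef_rot: [3.141, 0.0, 2.908]
contact_force: [0.2, 0.7, -1.4]
gripper_width: 0.0651
grip_force: 50.8
```

```bash
python3 -m handwheel '[0,0,-0.2,0,0,0,-0.1,0,0,0,0,0]'; python3 -m handwheel '[0,0,0,0,0,0,0,0,0,0,0,0,0,0,0,0,0,0,0,0,0,0,0,0]' 1; python3 -m handwheel '[0,0,1.5,0,0,0,3,0,0,0,4,0,0,0,4,0,0,0,0,0]'
```

```text
time_s: 12.7
tool_pos: [0.5916, 0.085, 0.1025]
eef_rot: [3.142, 0.001, 2.908]
contact_force: [0.2, 0.3, 0.7]
gripper_width: 0.0649
grip_force: 50.9
time_s: 13.2
tool_pos: [0.5914, 0.0851, 0.1024]
eef_rot: [3.141, 0.0, 2.908]
contact_force: [0.2, 0.5, -0.3]
gripper_width: 0.0854
grip_force: 0.0
time_s: 13.62
tool_pos: [0.5952, 0.0853, 0.2384]
eef_rot: [3.136, 0.017, 2.908]
contact_force: [1.3, 0.3, 2.4]
gripper_width: 0.0857
grip_force: 0.0
```

```bash
python3 - <<'E'
from h import *
s=snap('wrist','w3.png'); print(proj(s,(.591,.085,.157)),arm.sense()['tool_pos'])
np.savez('w3.npz',T=s['T'],fx=s['fx'],fy=s['fy'],cx=s['cx'],cy=s['cy'])
E
python3 -m handwheel '[-1.8,-3.1,0,1,-1.8,-3.1,0,1,-1.8,-3.1,0,1,-1.8,-3.1,0,1,-1.8,-3.1,0,1,-1.8,-3.1,0,1,-1.8,-3.1,0,1,-1.8,-3.1,0,1,-1.8,-3.1,0,1,-1.8,-3.1,0,1,-1.4,-3.3,0,0.7,0,0,0,0]' 0.5; python3 -m handwheel '[0,0,-3,0,0,0,-3,0,0,0,-1,0,0,0,0,0]';python3 - <<'E'
from h import *
s=snap('wrist','w4.png'); print(proj(s,(.3966,-.2585,.061)),proj(s,(.4845,-.2627,.062)),arm.sense()['tool_pos'],arm.sense()['eef_rot'])
t=snap('top','t4.png'); print('jar rim top',proj(t,(.591,.085,.157)))
a=cv2.imread('pics/w3.png');b=cv2.imread('pics/w4.png');c=cv2.imread('pics/t4.png')[185:265,250:330]
A=np.hstack([a[:,150:490],b[:,90:550]]); A=cv2.resize(A[:470],(800,470))
cv2.imwrite('pics/c5.png',A); 
E
```

```text
(np.float64(319.9944259536465), np.float64(245.28452609843995)) [0.59417111 0.08520173 0.23452146]
time_s: 14.67
tool_pos: [0.3943, -0.2626, 0.2259]
eef_rot: [-3.14, -0.003, 3.087]
contact_force: [0.4, 0.6, 0.0]
gripper_width: 0.0427
grip_force: 0.0
time_s: 15.0
tool_pos: [0.3953, -0.2559, 0.1529]
eef_rot: [3.136, -0.007, 3.095]
contact_force: [0.6, 0.3, 0.0]
gripper_width: 0.0429
grip_force: 0.0
(np.float64(317.53402173040075), np.float64(253.10740747720536)) (np.float64(317.46829035052707), np.float64(386.37683633289214)) [ 0.39661217 -0.25683061  0.15551928] [ 3.13863686 -0.00354526  3.09492921]
jar rim top (np.float64(287.6259242174489), np.float64(215.20504922423365))
```

View pics/c5.png

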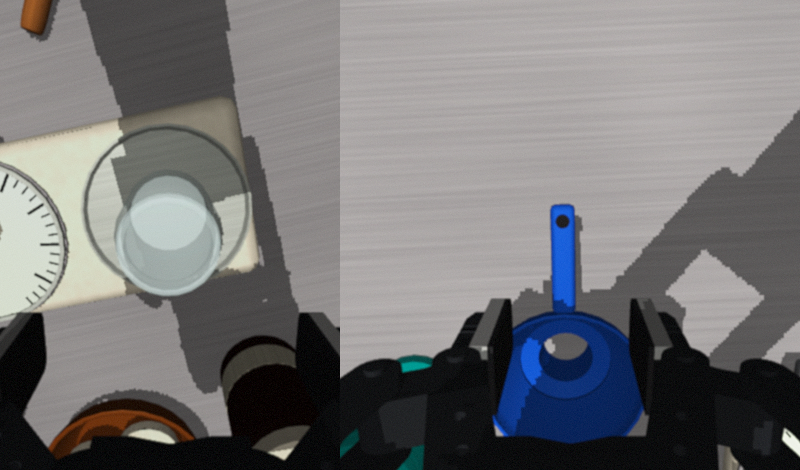

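Left: the empty jar's rim is at (317,244) in the wrist image, within 2 px of the prediction, and well centred on the pan. Right: the handle is at column 313, with its grip point at row 252 as predicted, so I shift 2 mm toward −y. Descend and grip.

```bash
python3 -m handwheel '[0,-0.2,-3,0,0,0,-3,0,0,0,-3,0,0,0,-1.5,0,0,0,-0.6,0,0,0,0,0,0,0,0,0]'; python3 -m handwheel '[0,0,0,0,0,0,0,0,0,0,0,0,0,0,0,0,0,0,0,0,0,0,0,0]' 0 100
```

```text
time_s: 15.68
tool_pos: [0.3988, -0.2608, 0.0484]
eef_rot: [-3.14, 0.003, 3.095]
contact_force: [0.8, -0.3, 0.5]
gripper_width: 0.0428
grip_force: 0.0
time_s: 16.18
tool_pos: [0.3978, -0.2606, 0.0475]
eef_rot: [-3.14, 0.001, 3.094]
contact_force: [-2.1, -0.4, 5.2]
gripper_width: 0.0115
grip_force: 98.0
```

```bash
python3 -m handwheel '[0,0,1,0,0,0,3,0,0,0,4,0,0,0,4,0,0,0,4,0,0,0,4,0,0.5,1,0,0,1,3.5,0,0,1,3.5,0,0,1,3.5,0,0,1,3.5,0,0]'; python3 -m handwheel '[1,3.5,0,0,1,3.5,0,0,1,3.5,0,0,1,3.5,0,0,1,3.5,0,0,1,2.4,0,0,0.1,0,0,0,0,0,0,0,0,0,0,0]'; cat > fun.py <<'E'
from h import *
np.set_printoptions(precision=4,suppress=True)
def funnel(tag):
    V={}
    for n in('top','scene'):
        S=snap(n,n+tag+'.png'); hsv=cv2.cvtColor(S['color'],cv2.COLOR_RGB2HSV)
        b=cv2.inRange(hsv,(105,120,40),(125,255,255)); b[:150]=0;b[350:]=0
        b=cv2.morphologyEx(b,cv2.MORPH_CLOSE,np.ones((5,5)))
        c=max(cv2.findContours(b,0,1)[0],key=cv2.contourArea)
        m=np.zeros_like(b);cv2.drawContours(m,[c],-1,255,-1)
        o=cv2.morphologyEx(m,cv2.MORPH_OPEN,cv2.getStructuringElement(2,(15,15)))
        co=max(cv2.findContours(o,0,1)[0],key=cv2.contourArea); e=cv2.fitEllipse(cv2.convexHull(co)); print(n,e); V[n]=(S,*e[0])
    p=tri(V['top'],V['scene']); a=arm.sense(); print('rim',p,'tcp',a['tool_pos'],a['eef_rot'],'wt',a['wrist_torque'],a['contact_force'])
    return V
E
python3 - <<'E'
from fun import *
funnel('6')
a=cv2.imread('pics/top6.png')[150:290,230:370];b=cv2.imread('pics/scene6.png')[150:290,260:400]
cv2.imwrite('pics/c6.png',cv2.resize(np.hstack([a,b]),(800,400),interpolation=cv2.INTER_CUBIC))
E
```

```text
time_s: 17.1
tool_pos: [0.4422, -0.1082, 0.2459]
eef_rot: [3.141, -0.001, 3.094]
contact_force: [1.0, -0.8, -1.6]
gripper_width: 0.0111
grip_force: 97.9
time_s: 17.85
tool_pos: [0.5029, 0.0887, 0.2457]
eef_rot: [-3.141, -0.002, 3.095]
contact_force: [-0.0, 0.0, -0.7]
gripper_width: 0.011
grip_force: 97.9Traceback (most recent call last):
  File "<stdin>", line 2, in <module>
  File "fun.py", line 12, in funnel
    co=max(cv2.findContours(o,0,1)[0],key=cv2.contourArea); e=cv2.fitEllipse(cv2.convexHull(co)); print(n,e); V[n]=(S,*e[0])
ValueError: max() iterable argument is empty
```

```bash
python3 - <<'E'
from fun import *
for n in('top','scene'): S=snap(n,n+'6.png'); print(n,proj(S,(.591,.084,.157)),proj(S,(.591,.084,.26)))
a=cv2.imread('pics/top6.png')[130:310,200:380];b=cv2.imread('pics/scene6.png')[130:310,230:410]
cv2.imwrite('pics/c6.png',cv2.resize(np.hstack([a,b]),(800,400),interpolation=cv2.INTER_CUBIC))
E
```

```text
top (np.float64(288.06632777058707), np.float64(215.20934189292393)) (np.float64(286.2189297917621), np.float64(202.68523391634997))
scene (np.float64(338.83893915870357), np.float64(247.50476531031148)) (np.float64(341.6914962878037), np.float64(219.48129785395395))
```

View pics/c6.png

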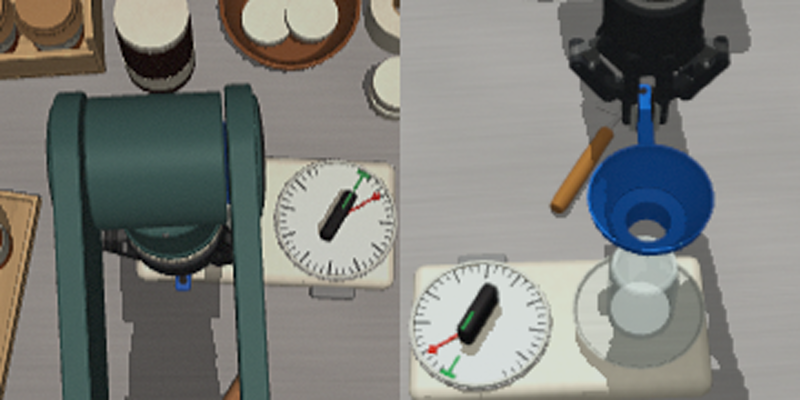

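The top view is blocked by the arm. In the scene view the funnel rim is at (342.5,219.5), predicted (341.8,218.4), so it is level and almost over the jar at (340,≈248). Refining numerically from the scene view.

```bash
python3 - <<'E'
from fun import *
S=snap('scene'); hsv=cv2.cvtColor(S['color'],cv2.COLOR_RGB2HSV)
b=cv2.inRange(hsv,(105,120,40),(125,255,255)); b[:150]=0;b[350:]=0
b=cv2.morphologyEx(b,cv2.MORPH_CLOSE,np.ones((5,5)))
c=max(cv2.findContours(b,0,1)[0],key=cv2.contourArea);m=np.zeros_like(b);cv2.drawContours(m,[c],-1,255,-1)
o=cv2.morphologyEx(m,cv2.MORPH_OPEN,cv2.getStructuringElement(2,(15,15)))
co=max(cv2.findContours(o,0,1)[0],key=cv2.contourArea);e=cv2.fitEllipse(cv2.convexHull(co));print(e,onz(S,*e[0],.264),arm.sense()['tool_pos'])
for z in(.062,.157):
  q=np.array([proj(S,(.591+.0+r*np.cos(a),.084+r*np.sin(a),z)) for r in [.029] for a in np.linspace(0,6.28,60)]); print(z,q.min(0),q.max(0))
print('seen base disc x',(np.array([610,671])-400)/2.222+230,'y',np.array([283,335])/2.222+130,'rim x',(np.array([611,678])-400)/2.222+230)
E
```

```text
((342.0357971191406, 219.14736938476562), (49.920860290527344, 56.24795913696289), 95.03813934326172) [0.5929 0.0842 0.264 ] [0.5032 0.0879 0.2464]
0.062 [323.3187 257.2856] [349.995  281.1114]
0.157 [324.3507 235.0675] [353.3492 260.3153]
seen base disc x [324.5095 351.9622] y [257.3627 280.7651] rim x [324.9595 355.1125]
```

```bash
python3 -m handwheel '[-0.1,0.15,-1.2,0,0,0,-1.2,0,0,0,-1,0,0,0,-0.3,0,0,0,0,0]'; python3 -m handwheel '[0,0,-0.5,0,0,0,-0.5,0,0,0,0,0]'
```

```text
time_s: 18.47
tool_pos: [0.5013, 0.0903, 0.207]
eef_rot: [-3.141, -0.004, 3.094]
contact_force: [-0.2, 0.2, -1.9]
gripper_width: 0.0115
grip_force: 97.9
time_s: 18.72
tool_pos: [0.5023, 0.0905, 0.1984]
eef_rot: [-3.141, -0.001, 3.095]
contact_force: [-0.0, -0.5, -2.0]
gripper_width: 0.0108
grip_force: 97.9
```

```bash
python3 -m handwheel '[0,0,-0.4,0,0,0,-0.4,0,0,0,0,0]'
```

```text
time_s: 18.97
tool_pos: [0.5022, 0.0905, 0.1905]
eef_rot: [-3.141, -0.001, 3.095]
contact_force: [0.8, 0.8, -1.4]
gripper_width: 0.0113
grip_force: 98.0
```

```bash
python3 -m handwheel '[0,0,-0.4,0,0,0,-0.4,0,0,0,0,0]';  python3 -m handwheel '[0,0,-0.3,0,0,0,0,0,0,0,0,0]'
```

```text
time_s: 19.22
tool_pos: [0.502, 0.0905, 0.1823]
eef_rot: [-3.141, -0.001, 3.095]
contact_force: [0.0, 0.0, -0.4]
gripper_width: 0.0113
grip_force: 98.0
time_s: 19.47
tool_pos: [0.5025, 0.0905, 0.1802]
eef_rot: [3.142, 0.0, 3.094]
contact_force: [0.0, -0.7, -0.8]
gripper_width: 0.0113
grip_force: 97.9
```

```bash
python3 -m handwheel '[0,0,-0.2,0,0,0,0,0,0,0,0,0]';  python3 -m handwheel '[0,0,-0.1,0,0,0,0,0,0,0,0,0]'
```

```text
time_s: 19.72
tool_pos: [0.5025, 0.0905, 0.1785]
eef_rot: [3.141, 0.0, 3.095]
contact_force: [0.1, -1.0, -0.6]
gripper_width: 0.0114
grip_force: 98.0
time_s: 19.97
tool_pos: [0.5025, 0.0906, 0.1775]
eef_rot: [3.141, 0.0, 3.095]
contact_force: [0.1, -0.2, 0.1]
gripper_width: 0.0113
grip_force: 98.1
```

Its weight is carried now. Open slightly so as to avoid touching anything, then look.

```bash
python3 -m handwheel '[0,0,0,0,0,0,0,0,0,0,0,0,0,0,0,0,0,0,0,0,0,0,0,0]' 0.5; python3 -m handwheel '[0,0,1.5,0,0,0,3,0,-1,0,3,0,-2,-3,1,0,-2,-3,0,0,0,-3,0,0,0,-3,0,0,0,-3,0,0,0,0,0,0]'; python3 - <<'E'
from fun import *
S=snap('scene','scene7.png'); T=snap('top','top7.png'); R=[]
for n,s in(('s',S),('t',T)):
    hsv=cv2.cvtColor(s['color'],cv2.COLOR_RGB2HSV);b=cv2.inRange(hsv,(105,120,40),(125,255,255)); b[:150]=0;b[350:]=0
    b=cv2.morphologyEx(b,cv2.MORPH_CLOSE,np.ones((5,5)))
    c=max(cv2.findContours(b,0,1)[0],key=cv2.contourArea);m=np.zeros_like(b);cv2.drawContours(m,[c],-1,255,-1)
    o=cv2.morphologyEx(m,cv2.MORPH_OPEN,cv2.getStructuringElement(2,(11,11)))
    e=cv2.fitEllipse(cv2.convexHull(max(cv2.findContours(o,0,1)[0],key=cv2.contourArea)));print(n,e);R.append((s,*e[0]))
    print(onz(s,*e[0],.195))
print(tri(*R))
a=cv2.imread('pics/top7.png')[170:270,250:390];b=cv2.imread('pics/scene7.png')[180:320,225:385]
a=cv2.resize(a,(400,286),interpolation=2);b=cv2.resize(b,(400,350),interpolation=2);a=cv2.copyMakeBorder(a,0,64,0,0,0)
cv2.imwrite('pics/c7.png',np.hstack([a,b]))
E
```

```text
time_s: 20.47
tool_pos: [0.5024, 0.0906, 0.1773]
eef_rot: [3.141, -0.0, 3.095]
contact_force: [-0.3, 1.2, 0.9]
gripper_width: 0.0428
grip_force: 0.0
time_s: 21.22
tool_pos: [0.4521, -0.0638, 0.2623]
eef_rot: [-3.139, 0.0, 3.089]
contact_force: [0.5, -0.4, 0.3]
gripper_width: 0.043
grip_force: 0.0
s ((341.5149230957031, 237.497314453125), (47.25398635864258, 53.06056594848633), 97.70270538330078)
[0.5905 0.0873 0.195 ]
t ((285.325927734375, 212.4069366455078), (44.94170379638672, 46.805789947509766), 87.41168212890625)
[0.5875 0.0885 0.195 ]
[0.5884 0.0882 0.1914]
```

View pics/c7.png

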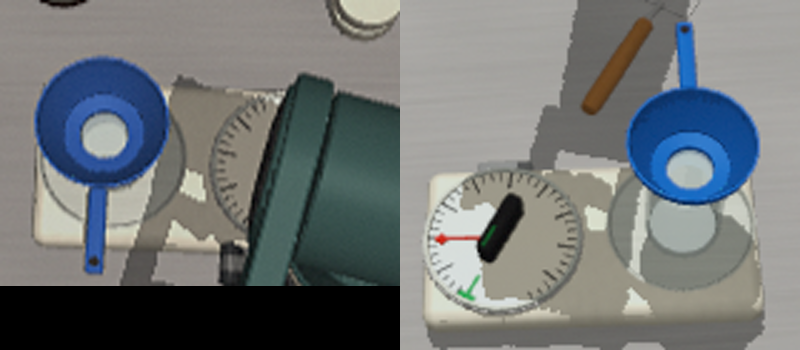

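The funnel sits level in the jar's mouth, with top rim at (100,122) and scene rim at (693,145) in the crop. The needle points to (441,239) and the green mark is at (466,294). Now the angles.

```bash
cat > dial.py <<'E'
from fun import *
def ang(s,tag):
    C=np.array([.5847,-.0708]); hsv=cv2.cvtColor(s['color'],cv2.COLOR_RGB2HSV)
    u0,v0=proj(s,(*C,.048))
    d=np.zeros(hsv.shape[:2],np.uint8); cv2.fillPoly(d,[np.array([proj(s,(C[0]+.07*np.cos(a),C[1]+.07*np.sin(a),.048)) for a in np.linspace(0,6.28,60)],np.int32)],255)
    for nm,ms in(('red',[((0,120,80),(8,255,255)),((172,120,80),(179,255,255))]),('green',[((45,80,40),(85,255,255))])):
        m=np.zeros_like(d)
        for l,h in ms: m|=cv2.inRange(hsv,l,h)
        m&=d; ys,xs=np.nonzero(m)
        P=np.array([onz(s,x,y,.049)[:2] for x,y in zip(xs,ys)])-C
        if len(P)==0: print(nm,'none');continue
        r=np.hypot(*P.T); k=(r>.045)&(r<.066); print(tag,nm,k.sum(),'angle deg',np.degrees(np.arctan2(P[k,1].mean(),P[k,0].mean())).round(2) if k.any() else None,'r',r[k].mean().round(4) if k.any() else 0)
E
python3 - <<'E'
from dial import *
s=snap('scene');ang(s,'scene'); C=cv2.imread('pics/top0.png')
for n in('top','scene'):
    q=dict(snap(n)); q['color']=cv2.cvtColor(cv2.imread(f'pics/{n}0.png'),cv2.COLOR_BGR2RGB); ang(q,n+' initial')
E
```

```text
scene red 13 angle deg -89.25 r 0.0527
scene green 21 angle deg -30.36 r 0.0589
top initial red 8 angle deg -132.96 r 0.051
top initial green 19 angle deg -30.31 r 0.0599
scene initial red 10 angle deg -131.04 r 0.0508
scene initial green 20 angle deg -30.44 r 0.0596
```

```bash
python3 -m handwheel '[3.3,-0.3,0,-7,3.3,-0.3,0,-7,3.3,-0.3,0,-7,3.4,-0.2,0,-6.7,0,0,-3,0,0,0,-3,0,0,0,-3,0,0,0,0,0,0,0,0,0]' 0.6; python3 - <<'E'
from fun import *
a=arm.sense();print(a['tool_pos'],np.degrees(a['eef_rot']))
E
```

```text
time_s: 22.22
tool_pos: [0.5843, -0.0689, 0.1702]
eef_rot: [-3.14, -0.005, 2.613]
contact_force: [0.1, -0.5, 0.6]
gripper_width: 0.0511
grip_force: 0.0
[ 0.5843 -0.0689  0.1702] [-179.9188   -0.2987  149.7099]
```

```bash
python3 -m handwheel '[0,-0.1,-3,0,0,0,-3,0,0,0,-3,0,0,0,-1.5,0,0,0,-0.5,0,0,0,0,0,0,0,0,0]'
```

```text
time_s: 22.8
tool_pos: [0.5874, -0.0716, 0.0654]
eef_rot: [3.14, 0.005, 2.612]
contact_force: [0.9, 0.3, -0.1]
gripper_width: 0.0509
grip_force: 0.0
```

```bash
python3 -m handwheel '[-0.1,0,-0.5,0,0,0,0,0,0,0,0,0]';  python3 -m handwheel '[0,0,0,0,0,0,0,0,0,0,0,0,0,0,0,0,0,0,0,0]' 0 40
```

```text
time_s: 23.05
tool_pos: [0.585, -0.0715, 0.0586]
eef_rot: [3.141, 0.002, 2.611]
contact_force: [0.4, 0.3, 0.2]
gripper_width: 0.0511
grip_force: 0.0
time_s: 23.47
tool_pos: [0.5847, -0.0711, 0.0578]
eef_rot: [3.141, 0.0, 2.611]
contact_force: [-0.0, 1.5, 1.0]
gripper_width: 0.0151
grip_force: 42.8
```

Gripped (15 mm). Turn −58.9° at a moderate rate.

```bash
python3 -m handwheel '[0,0,0,-5,0,0,0,-5,0,0,0,-5,0,0,0,-5,0,0,0,-5,0,0,0,-5,0,0,0,-5,0,0,0,-5,0,0,0,-5,0,0,0,-5,0,0,0,0]'; python3 -m handwheel '[0,0,0,-4,0,0,0,-3,0,0,0,-1.9,0,0,0,0,0,0,0,0,0,0,0,0]'; python3 - <<'E'
from dial import *
print(np.degrees(arm.sense()['eef_rot'])); ang(snap('scene'),'scene')
E
```

```text
time_s: 24.38
tool_pos: [0.5865, -0.07, 0.0578]
eef_rot: [3.136, -0.002, 1.736]
contact_force: [5.9, 4.5, -0.4]
gripper_width: 0.015
grip_force: 42.5
time_s: 24.88
tool_pos: [0.5868, -0.0699, 0.0578]
eef_rot: [3.136, -0.002, 1.584]
contact_force: [6.5, 4.5, -1.8]
gripper_width: 0.0151
grip_force: 42.4
[179.6703  -0.137   90.7312]
scene red 14 angle deg -89.5 r 0.053
scene green 15 angle deg -87.19 r 0.0623
```

```bash
python3 -m handwheel '[0,0,0,0,0,0,0,0,0,0,0,0,0,0,0,0,0,0,0,0]' 0.6; python3 -m handwheel '[0,0,2,0,0,0,4,0,0,0,4,0,0,0,4,0,-4,0,0,0,-4,0,0,0,-4,0,0,0,-4,0,0,0,-4,0,0,0,-4,0,0,0,0,0,0,0]';python3 - <<'E'
from dial import *
for n in('scene','top'):
    s=snap(n,n+'9.png'); ang(s,n)
    C=np.array([.5847,-.0708]); hsv=cv2.cvtColor(s['color'],cv2.COLOR_RGB2HSV)
    u,v=map(int,proj(s,(.5847,-.0708,.08)));
    m=cv2.inRange(hsv,(0,0,0),(179,255,60)); k=np.zeros_like(m);cv2.circle(k,(u,v),22,255,-1);m&=k
    nn,lab,st,c=cv2.connectedComponentsWithStats(m); i=1+np.argmax(st[1:,4])
    ys,xs=np.nonzero(lab==i); P=np.array([onz(s,x,y,.082)[:2] for x,y in zip(xs,ys)]); w,V=np.linalg.eigh(np.cov(P.T)); print(n,'knob axis',np.degrees(np.arctan2(V[1,1],V[0,1])),P.mean(0),st[i])
    for nm,l,h in(('g',(45,80,40),(85,255,255)),('r',(0,120,80),(8,255,255))):
        m=cv2.inRange(hsv,l,h); ys,xs=np.nonzero(m); 
        for z in (.049,):
            P=np.array([onz(s,x,y,z)[:2] for x,y in zip(xs,ys)])-C; r=np.hypot(*P.T); q=r<.075
            print(nm,[(int(1000*a),round(b,1)) for a,b in zip(r[q],np.degrees(np.arctan2(P[q,1],P[q,0])))])
E
```

```text
time_s: 25.35
tool_pos: [0.5842, -0.0717, 0.0572]
eef_rot: [-3.141, 0.0, 1.583]
contact_force: [0.0, 0.7, -0.5]
gripper_width: 0.0509
grip_force: 0.0
time_s: 26.27
tool_pos: [0.3385, -0.0706, 0.1968]
eef_rot: [-3.139, 0.001, 1.581]
contact_force: [-0.2, 0.6, 0.2]
gripper_width: 0.0512
grip_force: 0.0
scene red 14 angle deg -89.5 r 0.053
scene green 17 angle deg -87.16 r 0.0622
scene knob axis 94.02720611566154 [ 0.5964 -0.0686] [251 266  28  11 238]
g [(31, np.float64(-124.7)), (29, np.float64(-126.9)), (27, np.float64(-129.4)), (25, np.float64(-132.3)), (23, np.float64(-135.6)), (22, np.float64(-139.4)), (20, np.float64(-143.7)), (19, np.float64(-148.6)), (35, np.float64(-116.0)), (33, np.float64(-117.4)), (31, np.float64(-119.0)), (29, np.float64(-120.8)), (27, np.float64(-122.8)), (25, np.float64(-125.2)), (24, np.float64(-127.9)), (22, np.float64(-131.1)), (20, np.float64(-134.8)), (18, np.float64(-139.1)), (17, np.float64(-144.3)), (32, np.float64(-113.5)), (30, np.float64(-114.9)), (28, np.float64(-116.5)), (26, np.float64(-118.3)), (65, np.float64(-92.8)), (62, np.float64(-92.
[... 1510 characters left out ...]
1, np.float64(-82.5)), (63, np.float64(-82.8)), (61, np.float64(-84.9)), (63, np.float64(-85.1)), (60, np.float64(-87.4)), (63, np.float64(-87.5)), (60, np.float64(-89.8)), (63, np.float64(-89.8)), (60, np.float64(-92.3)), (63, np.float64(-92.1)), (60, np.float64(-94.7)), (63, np.float64(-94.5))]
r [(53, np.float64(-84.3)), (32, np.float64(-85.6)), (50, np.float64(-87.0)), (53, np.float64(-87.1)), (32, np.float64(-90.1)), (35, np.float64(-90.1)), (37, np.float64(-90.0)), (40, np.float64(-90.0)), (42, np.float64(-90.0)), (45, np.float64(-89.9)), (48, np.float64(-89.9)), (50, np.float64(-89.9)), (53, np.float64(-89.9)), (55, np.float64(-89.8)), (50, np.float64(-92.8)), (53, np.float64(-92.7))]
```

The mark and needle agree to about 1° in the top view and 2.3° in the scene view, i.e. 1 to 2.3 mm against the 4 mm limit. The gripper is clear of everything, so I'm handing in.

```bash
python3 -c "
from station import arm
print(arm.sign_off())"
```

```text
the job is handed in; nothing more can be done
None
```

I handed the job in after about 26 s of the 72 s limit; `sign_off` gave no verdict. The filled jar is in the tray, and the empty jar is on the pan with the funnel in its mouth. The dial is turned to within about 1 to 2.3 mm of the needle tip (limit 4 mm), and the gripper is clear of everything.

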